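# Settle a swinging load of guide posts over the die shoe

## Robot

A 6-joint arm with a two-finger parallel gripper is mounted at the origin on the work surface. World frame = base frame: x ahead of the robot, y to its left, z up, the work surface at z = 0. Lengths are in m, angles in rad, forces in N, time in s.
With the tool pointing down it reaches from about 0.35 to 0.775 m from the base axis. Payload 5.5 kg.
Tool frame: the origin (TCP) lies midway between the tips of the shut fingers; the grasp point (between the pads) lies 19 mm behind it; z points along the fingers, y is the line along which they close (so a half turn about z gives the same grasp; the last joint's range is limited). The gripper opens to 85 mm and grips with 20 to 120 N. Pads are 22 mm wide; open, the fingers measure 114 mm over their backs; the gripper's body (76 mm by 85 mm) begins 54 mm behind the grasp point. The pads swing forward as they close: fully open they stand 13 mm farther back than shut.
Start: joints at [1.088, 0.313, 0.046, 1.304, 0, 1.431], TCP at [0.193, 0.542, 0.231] pointing down, gripper open.
Joint ranges: [-2.76, 2.76], [-0.86, 1.69], [-1.03, 1.26], [-2.2, 2.34], [-1.47, 1.5], [-3.14, 3.14]. Speed limits (rad/s): [2.57, 2.57, 3.14, 3.14, 3.14, 3.14].

## Interface

Orientations are given as a unit quaternion [w, x, y, z].
In Python, from workcell import get_state, read_camera, camera_info, hand_in, recognise gives the robot as it stands.
- The arm moves only by the tool arm_command, never from a script. Its argument "moves" is one flat list of numbers, 7 for each row, row after row: the opening, from -1 (shut) to 1 (fully open), then the shift along the tool's x, y, z in mm, then the turn, a rotation vector about the tool's x, y, z in rad. A call has 1 to 8 rows; each row shifts and turns the commanded pose from where the row before left it, along the tool's axes as they then stand; what a row does not reach is not made up. A row lasts 1/8 s, in which the tool goes at most 62.5 mm and 10.7 degrees, less where a joint would pass 70% of its speed; a pose out of reach is approached as far as the arm can. A call with a gripper value outside its range is refused whole. The fingers move at their own pace and stop on an object; "newtons" is the grip in N (left out, the last holds). Time passes only in rows, so rows that do not move let the fingers close. It gives the time, the measured TCP pose, the force, the opening and the grip force at its end, in the units of the state.
- get_state(): the state, without advancing time (a new reading comes with each control period).
- read_camera(name): name is "scene" or "top" or "wrist"; returns (picture, depth): 400x640x3 uint8, blue, green, red; 400x640 float32, m along the optical axis (not along the pixel's ray), 0 where there is no reading.
- camera_info(name): a dict with "fovy" (degrees; the focal length in pixels is half the picture's height over the tangent of half this angle, whatever the lens; pixels are square), "cx", "cy" (the principal point, pixels), "eye" and "orientation" of the camera in the world; the wrist camera has in their place "tool_from_camera" (4x4, takes a point from camera to tool coordinates, whose origin is the TCP and whose axes are the flange's). Camera axes: x right, y down, z forward; pixel columns grow to the right and rows downward; lengths in m; the calibration is good to about 2 mm. The wrist camera is an equidistant fisheye: a pixel r from the principal point sees the ray r / f radians off the axis. A picture is of the moment at which its call begins: read the wrist's pose just before it. camera_info takes no time and is no camera call.
- hand_in(): hands the job in; it is judged then, once.
Trained networks look in the newest picture that a camera, given by its name, has taken for a name from the list of things; names that differ only in an ending like _2 or _b are one class to them, and where a whole thing is asked for, a point or a joint stands for the part that bears it (a point fixed in the world has none). Each returns a list of dicts, best first, with "confidence" (0 to 1); they miss things now and then, are a little off and sometimes report something else, mostly with a low value. They report only what shows in the picture. A call takes as long as a camera call.
- recognise(camera, label): "point" ([column, row] in pixels, amid what is visible of it).
The state is a dict: "clock": time; "joint_pos": joint angles; "qvel": joint speeds; "tau": joint torques, N m; "tcp_pos": TCP position; "orientation": TCP orientation; "wrist_force": force on the tool from outside, world axes, zero at the start; "ft_torque": the same for the moment, N m; "finger_gap": finger opening in m; "grip_force": force on a finger pad.
Only numpy, scipy, OpenCV 4.12 (cv2) and the standard library are available. Lean on these libraries where they do the work, as an engineer would, in place of code of your own. Each camera call takes 0.05 s, during which the arm holds its last target. There are 200 camera calls.

## Task

Take the red knob of the crane trolley, draw the lifting beam off its rest and run it along the rail until the two blue guide posts hang centred over the two bores of the die shoe. Coming off the rest sets the beam swinging: work the trolley to and fro to take the swing out, without letting it swing much wider, without touching the beam or the posts and without running the trolley hard into its end stop. Once the beam has hung level and practically still over the die for a few seconds, let go of the knob and leave it so, with the other things on the bench left alone.

Things in the scene. Friction and masses are not known exactly. Their poses are not given: they have to be found in the camera images.
- crane: yellow bench crane, fixed: straight rail 970 mm long, 30 mm wide, top at 280 mm. Origin: on the table under the rail's middle; y axis along the rail, z up. Posts 280 mm tall with feet 140 x 60 mm at y = +-470 mm. At the -y end a rest finger holds up the last 10 mm of the beam's -y end at the start; drawing the trolley 15 to 35 mm to +y drops it off
- trolley (a joint): travel of the blue trolley along the rail, m: 0 parked at the -y end (its centre then at y = -200 mm in the crane's frame), growing to +y, stops at 0 and 0.48. Mass about 0.6 kg, rolling drag about 2 N: it stays where it is left. Its body's top is 294 mm above the table
- knob (a point): the grip point of the trolley's upright red round knob, on its axis, 320 mm above the table; knob 30 mm in diameter, from 294 mm to 339 mm above the table; take it from above
- beam (a joint): tilt of the lifting beam about its pivot pin under the trolley, rad (pin 175 mm above the table, along the crane's x): 0 level, positive with the -y end up; starts near +0.28 on the rest. Nearly frictionless, free period about 2.2 s (w = 2.9 rad/s; 1.9 to 2.5 s as the masses vary). Trolley acceleration a to +y adds +a w^2/9.81 to its angular acceleration, like a pendulum 1.2 m long
- post_left (a point): centre of the lower end of the blue guide post at the beam's +y end: post 36 mm in diameter, 100 mm long, 135 mm from the pivot along the beam, its lower end 57 mm below the pivot (118 mm above the table when level)
- post_right (a point): the same for the post at the beam's -y end
- bore_left (a point): mouth centre of the +y bore (39 mm, black collar) of the die shoe, a fixed steel plate 120 x 360 x 30 mm under the rail, its length along the rail; 36 mm above the table. The two bores are 270 mm apart, as the posts are; both posts fit over them when the trolley is right above the die's middle
- bore_right (a point): the same for the -y bore
- bush: a dark steel guide bush (tube), 52 mm across, 35 mm tall, standing near the crane, to be left alone; origin at the centre of its underside
- tray: a yellow plastic parts tray, 100 x 150 x 30 mm, standing near the crane, to be left alone; origin at the centre of its underside
- driver: a screwdriver with a red handle, lying on the bench near the crane, to be left alone; origin at its middle
- block: a dark steel parallel block, 60 x 90 x 30 mm, standing near the crane, to be left alone; origin at the centre of its underside
- posts: the two blue guide posts as one rigid part of the beam, together about 0.5 kg (varies); origin on the pivot pin, y axis along the beam. The beam is an aluminium bar 350 x 30 x 12 mm, 0.25 kg, its middle 14 mm under the pin, with a brass trim weight (about 80 g, varies) 36 mm wide below its middle

How it is judged:
On the way, in this order (a step that is already met when the one before it is completed fails the run):
1. the trolley has left its parked place and the beam is off its rest (value of joint trolley above 0.04 m), for 0.1 s.
2. the posts hang over their bores, the beam level and still, for 3 s (horizontal distance between post_left and bore_left below 0.015 m and horizontal distance between post_right and bore_right below 0.015 m and value of joint beam between -0.07 and 0.07 rad), for 3 s.
At the end, for the whole second after the job is handed in: each post's lower end is within 15 mm (seen from above) of its bore's centre, the beam is within 0.07 rad of level and turns slower than 0.2 rad/s, the trolley stands still and the robot has let go (all of step 2 and velocity of joint beam between -0.2 and 0.2 rad/s and velocity of joint trolley between -0.03 and 0.03 m/s); the robot touches nothing.
It fails at once if the beam swings wider than 0.42 rad (value of joint beam above 0.42 rad or value of joint beam below -0.42 rad).
It fails at once if the robot touches the beam or the posts (contact force between any of the arm, the fingers and beam above 0.5 N).
It fails at once if the trolley is run hard into its end stop (value of joint trolley above 0.474 m and velocity of joint trolley above 0.12 m/s).
It fails at once if a bystander is disturbed (distance of any of bush, tray, driver, block from where it was at the start of the episode above 0.02 m).
It also fails if it takes over 48 s, if anything falls off the work surface, if the arm or the gripper's body presses on something with over 40 N, if the wrist force passes 120 N, or if a joint passes its speed limit or range.

## Working session

There is one attempt and no reset: what is moved stays moved. The work goes in short steps, Python scripts to look and compute and a tool call to move; the robot and the scene stay as the last step left them, time stands still between calls to the robot, and variables do not carry over. Pictures are saved under pics/ and viewed, at most 10 in all, crops included, and the job is handed in when it is done.

Besides the shell and the picture viewer there is one more tool, called by a JSON object that holds its "api" and its "payload". arm_command: Moves the arm, as the interface text tells. Its arguments: {"type":"object","properties":{"moves":{"type":"array"},"newtons":{"type":"number"}},"required":["moves"]}

```bash
mkdir -p pics; cat > h.py <<'E'
import numpy as np, cv2
from scipy.spatial.transform import Rotation as R
from workcell import *
def ray(cam,p,z=None,depth=None):
    c=camera_info(cam); f=200/np.tan(np.radians(c["fovy"])/2)
    d=np.array([(p[0]-c["cx"])/f,(p[1]-c["cy"])/f,1.])
    o=np.array(c["orientation"]); M=R.from_quat(o,scalar_first=True).as_matrix() if o.size==4 else o.reshape(3,3)
    e=np.array(c["eye"]); w=M@d
    s=(z-e[2])/w[2] if z is not None else depth
    return e+s*w
E
python3 - <<'E'
from h import *
s=get_state(); print(s)
for c in("scene","top"):
    print(c,camera_info(c))
    im,d=read_camera(c); cv2.imwrite(f"pics/{c}0.png",im); np.save(f"pics/{c}d.npy",d)
    for l,z in dict(knob=.32,bore_left=.036,bore_right=.036,post_left=None,post_right=None,trolley=.294,bush=.035,tray=.03,driver=.02,block=.03).items():
        for r in recognise(c,l)[:2]:
            p=r["point"]; dd=d[int(p[1]),int(p[0])]
            print(c,l,np.round(p),round(r["confidence"],2),ray(c,p,z).round(3) if z else '', ray(c,p,depth=dd).round(3))
E
```

```text
{'clock': 0.0, 'joint_pos': array([1.08840270e+00, 3.14010619e-01, 4.50024931e-02, 1.30358420e+00,
       2.58093603e-05, 1.43119875e+00]), 'qvel': array([ 1.04559939e-03,  5.34533950e-04, -8.60986168e-04, -9.36576996e-06,
       -1.60408745e-03,  2.93514017e-04]), 'tau': array([-7.33147608e-04, -4.80628395e+01,  2.98533583e+01,  1.94989733e-02,
       -1.20749896e-04,  1.30441386e-06]), 'tcp_pos': array([0.19304014, 0.54110579, 0.23041266]), 'orientation': array([-2.87079474e-04,  1.70559998e-01,  9.85346883e-01, -8.50973137e-04]), 'wrist_force': array([ 0.11018489, -0.81513474,  0.2550175 ]), 'ft_torque': array([-0.01448083,  0.00236999, -0.06447377]), 'grip_force': 0.0, 'finger_gap': 0.08564316644934568}
scene {'fovy': 50.80331408546388, 'cx': 317.9703055765477, 'cy': 202.27734272532877, 'eye': array([1.18507661, 0.00205867, 1.03379842]), 'orientation': array([-0.22230352,  0.65707027,  0.68212094, -0.23141053])}
scene knob [224. 200.] 0.8 [ 0.64  -0.221  0.32 ] [ 0.56  -0.254  0.216]
scene bore_left [328. 246.] 0.57 [0.574 0.007 0.036] [0.574 0.007 0.035]
scene bore_left [430. 18
[... 933 characters left out ...]
.533 0.022 0.041]
top bore_right [302. 220.] 0.64 [0.536 0.022 0.036] [0.535 0.022 0.042]
top post_left [376. 201.] 0.69  [ 0.546 -0.176  0.148]
top post_right [382. 204.] 0.81  [ 0.536 -0.19   0.149]
top trolley [409. 196.] 0.79 [ 0.521 -0.226  0.294] [ 0.521 -0.226  0.295]
top trolley [354. 194.] 0.34 [ 0.54  -0.107  0.294] [ 0.542 -0.108  0.281]
top bush [346. 152.] 0.61 [ 0.721 -0.13   0.035] [ 0.726 -0.131  0.022]
top tray [292. 150.] 0.73 [0.75 0.03 0.03] [0.758 0.031 0.004]
top driver [378. 200.] 0.62 [ 0.571 -0.203  0.02 ] [ 0.547 -0.181  0.15 ]
top driver [433. 271.] 0.57 [ 0.352 -0.325  0.02 ] [ 0.352 -0.324  0.024]
top block [200. 305.] 0.68 [0.337 0.325 0.03 ] [0.337 0.325 0.031]
```

View pics/scene0.png

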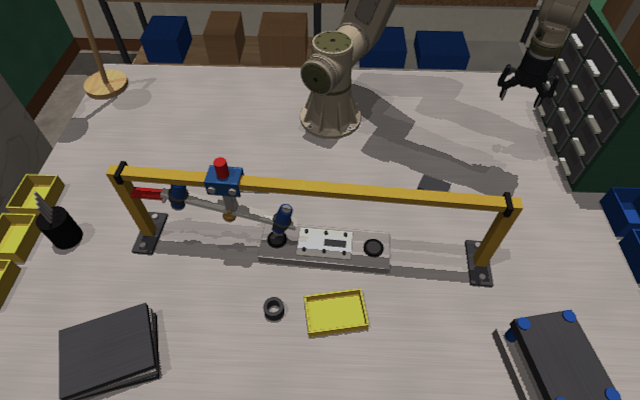

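View pics/top0.png

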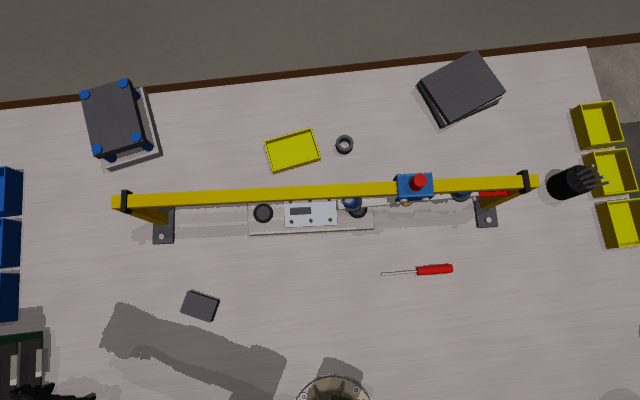

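The scene view shows the red knob at about (220,168) and the bores at (278,240) and (374,247). The top view shows the knob at (418,181), the rail from (112,203) to (538,181), and the bores at (263,213) and (358,211). The right bore is half hidden in the top view. The knob network picked the trolley body, so I'll measure the knob by colour.

```bash
python3 - <<'E'
from h import *
im={c:cv2.imread(f"pics/{c}0.png") for c in("scene","top")}
D={c:np.load(f"pics/{c}d.npy") for c in im}
def cloud(c,m):
    v,u=np.nonzero(m); return np.array([ray(c,(a,b),depth=D[c][b,a]) for a,b in zip(u,v) if D[c][b,a]>0])
for c,(x0,x1,y0,y1) in dict(scene=(205,235,150,182),top=(405,432,168,195)).items():
    b,g,r=[im[c][...,i].astype(int) for i in range(3)]
    m=(r>120)&(g<70)&(b<70); k=np.zeros_like(m); k[y0:y1,x0:x1]=1; m&=k
    P=cloud(c,m); t=P[P[:,2]>.333]; print(c,"knob px",m.sum(),"top n",len(t),t.mean(0).round(4),(t.min(0)/2+t.max(0)/2).round(4),"all",P.min(0).round(3),P.max(0).round(3))
# rail
    m=(r>150)&(g>110)&(b<80); P=cloud(c,m); P=P[(abs(P[:,2]-.28)<.006)&(P[:,0]>.4)&(P[:,0]<.7)]
    d=P[:,:2]; mu=d.mean(0); 
    vx=cv2.fitLine(d.astype(np.float32),cv2.DIST_HUBER,0,1e-4,1e-4).ravel(); ax=vx[:2]*np.sign(vx[1])
    s=(d-vx[2:])@ax; n=np.array([ax[1],-ax[0]]); q=(d-vx[2:])@n
    mid=vx[2:]+ax*(s.min()+s.max())/2+n*(np.percentile(q,1)+np.percentile(q,99))/2
    print("rail",len(P),"ax",ax,np.arctan2(-ax[0],ax[1]),"len",np.ptp(s),"mid",mid)
# die
for c,pts in dict(scene=[(278,240),(374,247)],top=[(263,213),(358,211)]).items():
    g=im[c].max(2)
    for u,v in pts:
        m=np.zeros(g.shape,bool); m[v-11:v+12,u-14:u+15]=g[v-11:v+12,u-14:u+15]<60
        n,l,st,ce=cv2.connectedComponentsWithStats(m.astype(np.uint8)); i=1+np.argmax(st[1:,4])
        print(c,(u,v),st[i],ce[i], "bbox ctr",ray(c,(st[i,0]+st[i,2]/2-.5,st[i,1]+st[i,3]/2-.5),.036).round(4),ray(c,ce[i],.036).round(4))
a=im["scene"][190:280,215:405]; b=im["top"][180:250,230:420]
cv2.imwrite("pics/crop1.png",np.vstack([cv2.resize(a,None,fx=3.2,fy=3.2),cv2.resize(b,None,fx=3.2,fy=3.2)]))
E
```

```text
scene knob px 85 top n 85 [ 0.5464 -0.2445  0.3379] [ 0.5467 -0.2438  0.338 ] all [ 0.534 -0.256  0.335] [ 0.56  -0.231  0.341]Traceback (most recent call last):
  File "<stdin>", line 11, in <module>
  File "<stdin>", line 5, in cloud
  File "h.py", line 5, in ray
    c=camera_info(cam); f=200/np.tan(np.radians(c["fovy"])/2)
ValueError: time passes only in moves, steps and waits
```

```bash
sed -i 's/^def ray/import functools\nci=functools.lru_cache(camera_info)\ndef ray/; s/c=camera_info(cam)/c=ci(cam)/' h.py; cat > m.py <<'E'
from h import *
im={c:cv2.imread(f"pics/{c}0.png") for c in("scene","top")}
D={c:np.load(f"pics/{c}d.npy") for c in im}
def cloud(c,m):
    v,u=np.nonzero(m); return np.array([ray(c,(a,b),depth=D[c][b,a]) for a,b in zip(u,v) if D[c][b,a]>0])
for c,(x0,x1,y0,y1) in dict(scene=(205,235,150,182),top=(405,432,168,195)).items():
    b,g,r=[im[c][...,i].astype(int) for i in range(3)]
    m=(r>120)&(g<70)&(b<70); k=np.zeros_like(m); k[y0:y1,x0:x1]=1; m&=k
    P=cloud(c,m); t=P[P[:,2]>.333]; print(c,"knob px",m.sum(),"top n",len(t),t.mean(0).round(4),(t.min(0)/2+t.max(0)/2).round(4),"all",P.min(0).round(3),P.max(0).round(3))
    m=(r>120)&(g>90)&(b<90); P=cloud(c,m); P=P[(abs(P[:,2]-.28)<.006)&(P[:,0]>.4)&(P[:,0]<.7)]
    d=P[:,:2]
    vx=cv2.fitLine(d.astype(np.float32),cv2.DIST_HUBER,0,1e-4,1e-4).ravel(); ax=vx[:2]*np.sign(vx[1])
    s=(d-vx[2:])@ax; n=np.array([ax[1],-ax[0]]); q=(d-vx[2:])@n
    mid=vx[2:]+ax*(s.min()+s.max())/2+n*(np.percentile(q,1)+np.percentile(q,99))/2
    print("rail",len(P),"ax",ax,np.arctan2(-ax[0],ax[1]),"len",np.ptp(s),"mid",mid,"width",np.percentile(q,[1,99]))
for c,pts in dict(scene=[(278,240),(374,247)],top=[(263,213),(358,211)]).items():
    g=im[c].max(2)
    for u,v in pts:
        m=np.zeros(g.shape,bool); m[v-11:v+12,u-14:u+15]=g[v-11:v+12,u-14:u+15]<60
        n,l,st,ce=cv2.connectedComponentsWithStats(m.astype(np.uint8)); i=1+np.argmax(st[1:,4])
        print(c,(u,v),st[i],ce[i], "bbox ctr",ray(c,(st[i,0]+st[i,2]/2-.5,st[i,1]+st[i,3]/2-.5),.036).round(4),ray(c,ce[i],.036).round(4))
a=im["scene"][190:280,215:405]; b=im["top"][180:250,230:420]
cv2.imwrite("pics/crop1.png",np.vstack([cv2.resize(a,None,fx=3.2,fy=3.2),cv2.resize(b,None,fx=3.2,fy=3.2)]))
E
python3 m.py
```

```text
scene knob px 85 top n 85 [ 0.5464 -0.2445  0.3379] [ 0.5467 -0.2438  0.338 ] all [ 0.534 -0.256  0.335] [ 0.56  -0.231  0.341]
rail 3612 ax [0.06869857 0.99763745] -0.06875272 len 0.9688792881539017 mid [ 0.55871444 -0.04637327] width [-0.01546283  0.01502248]
top knob px 131 top n 131 [ 0.5446 -0.2441  0.3395] [ 0.5445 -0.2445  0.3397] all [ 0.531 -0.258  0.336] [ 0.558 -0.231  0.343]
rail 4862 ax [0.06735677 0.99772894] -0.0674078 len 0.9718662713615491 mid [ 0.55857718 -0.04546475] width [-0.01457579  0.01476221]
scene (278, 240) [267 229  21  19 300] [277.04       238.26333333] bbox ctr [ 0.5521 -0.1375  0.036 ] [ 0.5529 -0.1373  0.036 ]
scene (374, 247) [364 239  19  18 243] [372.85185185 247.6090535 ] bbox ctr [0.5731 0.13   0.036 ] [0.5735 0.1295 0.036 ]
top (263, 213) [254 204  19  19 159] [263.08805031 213.1572327 ] bbox ctr [0.5694 0.1307 0.036 ] [0.569  0.1305 0.036 ]
top (358, 211) [344 201  23  17 177] [356.40677966 210.46892655] bbox ctr [ 0.5498 -0.1314  0.036 ] [ 0.5451 -0.1348  0.036 ]
```

View pics/crop1.png

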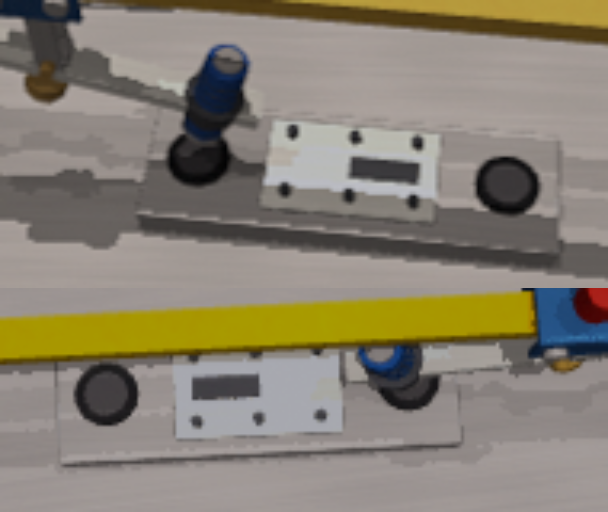

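The knob is at about (0.5453, -0.2447), the rail axis is (0.068, 0.9977), and the die centre is about (0.5617, -0.004). So the trolley has to travel about 0.241 m. I'll raise and turn the gripper so its y axis lies along the rail, then move over the knob.

{"api": "arm_command", "payload": {"moves": [1, 0, 0, -50, 0, 0, -0.137, 1, 0, 0, -50, 0, 0, -0.137, 1, -25, -35, -40, 0, 0, 0, 1, -25, -45, -30, 0, 0, 0, 1, -25, -50, 0, 0, 0, 0, 1, -25, -50, 0, 0, 0, 0, 1, -25, -50, 0, 0, 0, 0, 1, -25, -50, 0, 0, 0, 0]}}

```text
clock: 2.1
tcp_pos: [0.324, 0.2503, 0.4015]
orientation: [0.0, 0.034, 0.999, 0.0]
wrist_force: [1.9, -0.1, -0.8]
finger_gap: 0.0853
grip_force: 0.0
```

{"api": "arm_command", "payload": {"moves": [1, -25, -50, 0, 0, 0, 0, 1, -25, -50, 0, 0, 0, 0, 1, -25, -50, 0, 0, 0, 0, 1, -25, -50, 0, 0, 0, 0, 1, -25, -50, 0, 0, 0, 0, 1, -25, -50, 0, 0, 0, 0, 1, -25, -50, 0, 0, 0, 0, 1, -25, -50, 0, 0, 0, 0]}}

```text
clock: 3.1
tcp_pos: [0.4961, -0.1628, 0.4015]
orientation: [0.0, 0.035, 0.999, -0.0]
wrist_force: [1.1, -0.2, -0.6]
finger_gap: 0.0853
grip_force: 0.0
```

```bash
cat > pos.py <<'E'
from h import *
u=np.array([.068,.9977]); t=np.array([.5453,-.2447])
s=get_state(); p=s["tcp_pos"]; M=R.from_quat(s["orientation"],scalar_first=True).as_matrix()
d=np.r_[t-p[:2],0]
print(s["clock"],p.round(4),"to knob (tool mm)",(M.T@d*1e3).round(1),"tooly",M[:,1].round(3),"z",M[:,2].round(3),"rail coord",((p[:2]-t)@u).round(4),s["finger_gap"],s["grip_force"],s["wrist_force"].round(1),s["joint_pos"].round(2))
E
python3 pos.py
```

```text
3.1 [ 0.4961 -0.1628  0.4015] to knob (tool mm) [-54.7 -78.3   0. ] tooly [0.069 0.998 0.   ] z [ 0.001 -0.    -1.   ] rail coord 0.0784 0.08531623253791637 0.0 [ 1.1 -0.2 -0.6] [-0.47  0.22  0.34  1.69  0.   -0.4 ]
```

{"api": "arm_command", "payload": {"moves": [1, -27, -39, 0, 0, 0, 0, 1, -28, -39, 0, 0, 0, 0, 1, 0, 0, 33, 0, 0, 0, 1, 0, 0, 33, 0, 0, 0, 1, 0, 0, 32, 0, 0, 0, 1, 0, 0, 0, 0, 0, 0]}}

```text
clock: 3.85
tcp_pos: [0.5439, -0.2417, 0.3006]
orientation: [-0.002, 0.034, 0.999, 0.001]
wrist_force: [-0.7, 0.7, 0.4]
finger_gap: 0.0853
grip_force: 0.0
```

```bash
python3 pos.py; python3 -c "
from h import *
im,d=read_camera('scene');cv2.imwrite('pics/s1.png',cv2.resize(im[100:300,100:420],None,fx=2.4,fy=2.4))
"
```

```text
3.85 [ 0.5439 -0.2417  0.3006] to knob (tool mm) [-1.6 -2.9 -0. ] tooly [0.069 0.998 0.003] z [-0.005  0.003 -1.   ] rail coord 0.0029 0.0853021934743826 0.0 [-0.7  0.7  0.4] [-0.55  0.35  0.27  1.49  0.   -0.48]
```

View pics/s1.png

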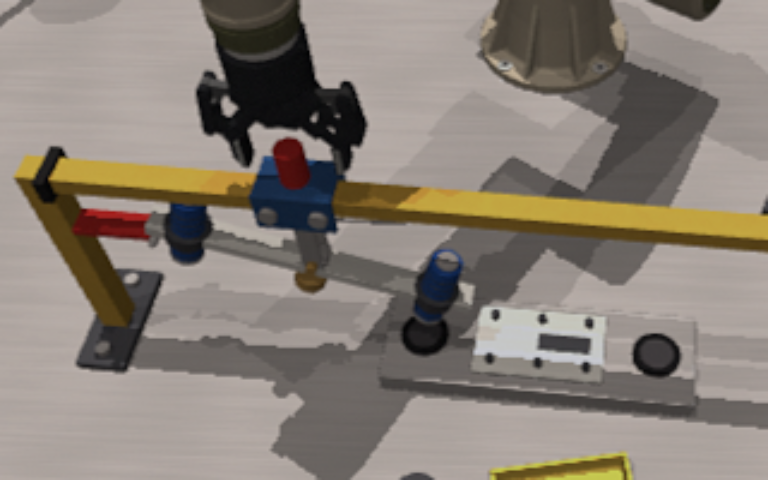

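The open fingers stand on either side of the red knob at (290,160) in the crop, and the camera sees both posts clearly. I'll close on the knob.

{"api": "arm_command", "payload": {"moves": [-1, -1, -2, 0, 0, 0, 0, -1, 0, 0, 0, 0, 0, 0, -1, 0, 0, 0, 0, 0, 0, -1, 0, 0, 0, 0, 0, 0, -1, 0, 0, 0, 0, 0, 0, -1, 0, 0, 0, 0, 0, 0], "newtons": 50}}

```text
clock: 4.65
tcp_pos: [0.5464, -0.2449, 0.3044]
orientation: [0.001, 0.034, 0.999, -0.001]
wrist_force: [-0.0, -0.7, 5.0]
finger_gap: 0.0283
grip_force: 50.0
```

```bash
python3 pos.py
```

```text
4.65 [ 0.5464 -0.2449  0.3044] to knob (tool mm) [ 1.2  0.1 -0. ] tooly [ 0.069  0.998 -0.001] z [ 0.002 -0.001 -1.   ] rail coord -0.0001 0.02828856884122703 50.03068149089813 [-0.  -0.7  5. ] [-0.56  0.35  0.28  1.5  -0.   -0.49]
```

```bash
cat > th.py <<'E'
from h import *
import sys, json
C=ci("scene"); f=200/np.tan(np.radians(C["fovy"])/2); M=R.from_quat(C["orientation"],scalar_first=True).as_matrix()
U=np.array([.068,.9977]); T=np.array([.5453,-.2447])
def rc(): 
    s=get_state(); return s["clock"],float((s["tcp_pos"][:2]-T)@U)
def theta(im,d,x):
    b,g,r=[im[...,i].astype(int) for i in range(3)]
    v,u=np.nonzero((b>60)&(b>1.6*r)&(b>1.3*g)&(d>0)); z=d[v,u]
    P=np.c_[(u-C["cx"])/f*z,(v-C["cy"])/f*z,z]@M.T+C["eye"]
    q=P[:,:2]-(T+x*U); a=q@U; n=q@np.array([U[1],-U[0]])
    k=(abs(n)<.06)&(P[:,2]>.06)&(P[:,2]<.245)
    o=[]
    for sgn in(1,-1):
        m=k&(sgn*a>.08)&(sgn*a<.19)&~((abs(a)<.06))
        o.append((np.median(a[m]),np.median(P[m,2]),m.sum()))
    (al,zl,nl),(ar,zr,nr)=o
    return np.arctan2(zr-zl,al-ar),nl,nr
def shoot(n):
    out=[]
    for _ in range(n):
        t,x=rc(); im,d=read_camera("scene"); th,nl,nr=theta(im,d,x); out.append([t,x,th])
        with open("log.txt","a") as F: F.write(f"{t} {x} {th}\n")
    print("n",nl,nr); return np.array(out)
if __name__=="__main__": print(shoot(int(sys.argv[1])).round(3).tolist())
E
python3 th.py 1
```

```text
n 79 9
[[4.65, -0.0, 0.204]]
```

```bash
python3 - <<'E'
s=open("th.py").read()
a=s.index("def theta"); b=s.index("def shoot")
new='''ang=np.linspace(0,2*np.pi,16,endpoint=False)
cyl=np.array([[.018*np.cos(t),.018*np.sin(t),h] for t in ang for h in(-.057,.043)])
S=4
def hull(th,x):
    m=np.zeros((400,640),np.uint8)
    for sg in(1,-1):
        y=cyl[:,1]+sg*.135; h=cyl[:,2]
        a=y*np.cos(th)+h*np.sin(th); z=.175-y*np.sin(th)+h*np.cos(th)
        P=np.c_[T+(x+a)[:,None]*U+cyl[:,:1]*np.array([U[1],-U[0]]),z]
        q=(P-C["eye"])@M; p=np.c_[q[:,0]/q[:,2]*f+C["cx"],q[:,1]/q[:,2]*f+C["cy"]]
        cv2.fillConvexPoly(m,np.round(cv2.convexHull(p.astype(np.float32))*16).astype(np.int32),255,cv2.LINE_AA,4)
    return m/255.
def blue(im,x):
    b,g,r=[im[...,i].astype(int) for i in range(3)]
    m=((b>35)&(b>1.5*r)&(b>1.25*g)).astype(float)
    q=(np.r_[T+x*U,.29]-C["eye"])@M; u=q[0]/q[2]*f+C["cx"]; v=q[1]/q[2]*f+C["cy"]
    m[:int(v)+22,int(u)-24:int(u)+26]=0; m[:100]=0
    return m
def theta(im,d,x):
    bm=blue(im,x); best=[]
    g=np.arange(-.45,.451,.01)
    sc=[]
    for t in g:
        h=hull(t,x); i=(bm*h).sum(); sc.append(i/h.sum())
    k=int(np.argmax(sc)); g2=np.linspace(g[k]-.03,g[k]+.03,61); sc2=np.array([(bm*(h:=hull(t,x))).sum()/h.sum() for t in g2])
    w=np.clip(sc2-sc2.max()+.03,0,None); return (g2*w).sum()/w.sum(),sc2.max(),k
'''
open("th.py","w").write(s[:a]+new+s[b:])
E
python3 - <<'E'
from th import *
im,d=read_camera("scene"); t,x=rc(); r=theta(im,d,x); print(r)
o=im.copy(); bm=blue(im,x); o[bm>0]=(0,255,0); e=cv2.Canny((hull(r[0],x)*255).astype(np.uint8),50,150); p=im.copy(); p[e>0]=(0,255,255)
cv2.imwrite("pics/o1.png",np.vstack([cv2.resize(z[130:260,140:340],None,fx=2.2,fy=2.2,interpolation=0) for z in(o,p)]))
E
```

```text
(np.float64(0.2997315806324964), np.float64(0.45439002352354685), 75)
```

View pics/o1.png

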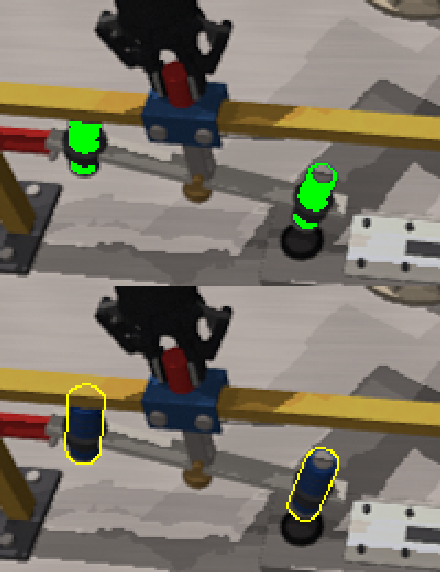

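The overlay fits both posts (left crop (85,145), right (318,195)), and the tilt reads 0.30. I'll draw the beam off its rest.

{"api": "arm_command", "payload": {"moves": [-1, 0, 5, 0, 0, 0, 0, -1, 0, 10, 0, 0, 0, 0, -1, 0, 12, 0, 0, 0, 0, -1, 0, 12, 0, 0, 0, 0, -1, 0, 10, 0, 0, 0, 0, -1, 0, 6, 0, 0, 0, 0]}}

```text
clock: 5.5
tcp_pos: [0.5502, -0.1899, 0.3044]
orientation: [0.001, 0.034, 0.999, -0.001]
wrist_force: [-0.2, -1.6, 5.7]
finger_gap: 0.0292
grip_force: 50.3
```

```bash
cat > fit.py <<'E'
from th import *
from scipy.optimize import least_squares
D=shoot(int(sys.argv[1])) if len(sys.argv)>1 else np.loadtxt("log.txt")
print(D.round(3).tolist())
E
python3 fit.py 40; python3 - <<'E'
import sys; sys.argv=["x"]
sys.path.insert(0,".")
import numpy as np
from scipy.optimize import least_squares
D=np.loadtxt("log.txt")[-40:]; t=D[:,0]; t0=t[-1]
fn=lambda p:p[0]*np.cos(p[3]*(t-t0))+p[1]*np.sin(p[3]*(t-t0))+p[2]-D[:,2]
r=least_squares(fn,[.2,0,0,2.9],loss="soft_l1",f_scale=.01); print(r.x,np.hypot(*r.x[:2]),np.abs(fn(r.x)).mean(),t0)
E
```

```text
n 0.4923880154691039 36
[[5.5, 0.055, -0.07], [5.55, 0.056, -0.111], [5.6, 0.056, -0.151], [5.65, 0.056, -0.181], [5.7, 0.056, -0.22], [5.75, 0.056, -0.239], [5.8, 0.056, -0.25], [5.85, 0.056, -0.25], [5.9, 0.056, -0.25], [5.95, 0.056, -0.231], [6.0, 0.056, -0.211], [6.05, 0.056, -0.181], [6.1, 0.056, -0.151], [6.15, 0.056, -0.111], [6.2, 0.056, -0.08], [6.25, 0.056, -0.04], [6.3, 0.056, -0.01], [6.35, 0.056, 0.048], [6.4, 0.056, 0.089], [6.45, 0.056, 0.129], [6.5, 0.056, 0.179], [6.55, 0.056, 0.2], [6.6, 0.056, 0.249], [6.65, 0.056, 0.25], [6.7, 0.056, 0.279], [6.75, 0.056, 0.27], [6.8, 0.056, 0.27], [6.85, 0.056, 0.28], [6.9, 0.056, 0.251], [6.95, 0.056, 0.25], [7.0, 0.056, 0.25], [7.05, 0.056, 0.229], [7.1, 0.056, 0.18], [7.15, 0.056, 0.15], [7.2, 0.056, 0.109], [7.25, 0.056, 0.05], [7.3, 0.056, 0.009], [7.35, 0.056, -0.021], [7.4, 0.056, -0.051], [7.45, 0.056, -0.091]]
[-0.13030598 -0.2308008   0.02578618  3.26416123] 0.2650446339830217 0.009249088703468902 7.45
```

```bash
cat > plan.py <<'E'
import sys, numpy as np
from scipy.optimize import linprog
def fitlog(n,w,off=None):
    D=np.loadtxt("log.txt")[-n:]; t=D[:,0]-(D[-1,0]+.05)
    A=np.c_[np.cos(w*t),np.sin(w*t)]
    if off is None: A=np.c_[A,np.ones(n)]; y=D[:,2]
    else: y=D[:,2]-off
    c=np.linalg.lstsq(A,y,rcond=None)[0]; print("fit",c.round(4),"resid",np.std(A@c-y).round(4),"amp",np.hypot(c[0],c[1]).round(4),"x",D[-1,1].round(4))
    return c[0],c[1]*w,D[-1,1]
def resp(th0,om0,w,N):
    dt=.125; L=9.81/w**2; t=np.arange(0,N*dt+1.5*2*np.pi/w,.025)
    free=th0*np.cos(w*t)+om0/w*np.sin(w*t); G=np.zeros((len(t),N))
    for k in range(N):            # unit mm move in row k: v=.001/dt on row
        for tt,s in((k*dt,1),((k+1)*dt,-1)):
            G[:,k]+=s*.001/dt/L/w*np.where(t>=tt,np.sin(w*(t-tt)),0)
    return t,free,G
def plan(th0,om0,x0,xt,w,N=16,lim=.32,step=14,vmax=45):
    t,free,G=resp(th0,om0,w,N); e=[np.argmin(abs(t-N*.125)),np.argmin(abs(t-N*.125-.5))]
    Aeq=[np.ones(N),G[e[0]],G[e[1]]]; beq=[(xt-x0)*1e3,-free[e[0]],-free[e[1]]]
    d=np.eye(N+1,N)-np.eye(N+1,N,-1)   # changes of velocity
    Cs=np.tril(np.ones((N,N)))
    A=np.r_[G,-G,Cs,-Cs]; b=np.r_[lim-free.clip(-lim,lim),lim+free.clip(-lim,lim),np.full(N,430-x0*1e3),np.full(N,x0*1e3-30)]
    k=t<=N*.125; kk=np.r_[k,k,np.ones(2*N,bool)]; A=A[kk]; b=b[kk]
    # minimise max |dv| (weight) + sum |v|
    Z=np.zeros
    c=np.r_[Z(N),20,np.ones(N)]
    A=np.c_[A,Z((len(A),1+N))]
    A=np.r_[A,np.c_[d,-np.ones(N+1),Z((N+1,N))],np.c_[-d,-np.ones(N+1),Z((N+1,N))],np.c_[np.eye(N),Z(N),-np.eye(N)],np.c_[-np.eye(N),Z(N),-np.eye(N)]]
    b=np.r_[b,Z(2*N+2),Z(2*N)]
    r=linprog(c,A,b,np.c_[np.array(Aeq),Z((3,1+N))],beq,[(-vmax,vmax)]*N+[(0,None)]*(N+1))
    if r.status: print(r.message); return
    v=np.round(r.x[:N]); th=free+G@v
    print("N",N,"rows",v.astype(int).tolist(),"maxth",abs(th[:int(N*5)]).max().round(3),"resid amp",abs(th[t>N*.125]).max().round(4),"end x",(x0+v.sum()/1e3).round(4))
    for dw in(-.1,.1):
        t,fr,G=resp(th0,om0,w+dw,N); th=fr+G@v; print("  w",w+dw,"resid",abs(th[t>N*.125]).max().round(3),"max",abs(th).max().round(3))
if __name__=="__main__":
    n,w=int(sys.argv[1]),float(sys.argv[2]); off=float(sys.argv[3]) if sys.argv[3]!="n" else None
    s=fitlog(n,w,off)
    for N in map(int,sys.argv[4:]): plan(*s,.241,w,N)
E
python3 plan.py 40 3.26 n 12 16 20 24
for o in 0.01 0.02; do python3 plan.py 40 3.26 $o; done; for w in 3.1 3.2 3.35; do python3 plan.py 40 $w n; done
```

```text
fit [-0.1647 -0.2064  0.0248] resid 0.011 amp 0.2641 x 0.0556
N 12 rows [33, 45, 45, 45, 45, 39, 5, -28, -45, -33, 0, 33] maxth 0.199 resid amp 0.0008 end x 0.2396
  w 3.1599999999999997 resid 0.028 max 0.203
  w 3.36 resid 0.03 max 0.195
N 16 rows [15, 30, 45, 45, 39, 24, 9, -6, -21, -35, -20, -5, 3, 18, 30, 15] maxth 0.222 resid amp 0.0016 end x 0.2416
  w 3.1599999999999997 resid 0.037 max 0.227
  w 3.36 resid 0.036 max 0.218
N 20 rows [9, 17, 26, 31, 22, 14, 5, -4, -12, -21, -19, -10, -2, 7, 15, 24, 32, 26, 17, 9] maxth 0.238 resid amp 0.0027 end x 0.2416
  w 3.1599999999999997 resid 0.043 max 0.243
  w 3.36 resid 0.048 max 0.233
N 24 rows [7, 14, 21, 20, 13, 6, 0, -7, -14, -20, -14, -7, 0, 7, 14, 21, 28, 34, 27, 21, 14, 7, 0, -7] maxth 0.242 resid amp 0.0022 end x 0.2406
  w 3.1599999999999997 resid 0.047 max 0.247
  w 3.36 resid 0.049 max 0.238
fit [-0.1637 -0.2066] resid 0.0111 amp 0.2636 x 0.0556
fit [-0.1644 -0.2065] resid 0.0111 amp 0.2639 x 0.0556
fit [-0.131  -0.2236  0.0188] resid 0.0199 amp 0.2592 x 0.0556
fit [-0.1522 -0.2138  0.0227] resid 0.0128 amp 0.2624 x 0.0556
fit [-0.1829 -0.1931  0.0279] resid 0.0146 amp 0.2659 x 0.0556
```

{"api": "arm_command", "payload": {"moves": [-1, 0, 15, 0, 0, 0, 0, -1, 0, 30, 0, 0, 0, 0, -1, 0, 45, 0, 0, 0, 0, -1, 0, 45, 0, 0, 0, 0, -1, 0, 39, 0, 0, 0, 0, -1, 0, 24, 0, 0, 0, 0, -1, 0, 9, 0, 0, 0, 0, -1, 0, -6, 0, 0, 0, 0]}}

```text
clock: 8.5
tcp_pos: [0.5638, 0.0125, 0.3044]
orientation: [0.001, 0.033, 0.999, 0.0]
wrist_force: [-0.8, 3.1, 7.3]
finger_gap: 0.0289
grip_force: 50.6
```

{"api": "arm_command", "payload": {"moves": [-1, 0, -21, 0, 0, 0, 0, -1, 0, -35, 0, 0, 0, 0, -1, 0, -20, 0, 0, 0, 0, -1, 0, -5, 0, 0, 0, 0, -1, 0, 3, 0, 0, 0, 0, -1, 0, 18, 0, 0, 0, 0, -1, 0, 30, 0, 0, 0, 0, -1, 0, 15, 0, 0, 0, 0]}}

```text
clock: 9.5
tcp_pos: [0.5627, -0.0035, 0.3044]
orientation: [0.001, 0.034, 0.999, -0.0]
wrist_force: [-1.0, -2.4, 6.7]
finger_gap: 0.029
grip_force: 50.7
```

```bash
python3 fit.py 36; python3 pos.py; python3 plan.py 34 3.26 n 12 16;  python3 plan.py 34 3.16 n;python3 plan.py 34 3.36 n
```

```text
n 0.4811357212678735 47
[[9.5, 0.242, 0.028], [9.55, 0.244, 0.029], [9.6, 0.243, 0.029], [9.65, 0.243, 0.029], [9.7, 0.242, 0.029], [9.75, 0.242, 0.029], [9.8, 0.242, 0.029], [9.85, 0.242, 0.02], [9.9, 0.242, 0.029], [9.95, 0.242, 0.02], [10.0, 0.242, 0.02], [10.05, 0.242, 0.029], [10.1, 0.242, 0.03], [10.15, 0.242, 0.03], [10.2, 0.242, 0.03], [10.25, 0.242, 0.02], [10.3, 0.242, 0.029], [10.35, 0.242, 0.029], [10.4, 0.242, 0.02], [10.45, 0.242, 0.03], [10.5, 0.242, 0.029], [10.55, 0.242, 0.02], [10.6, 0.242, 0.029], [10.65, 0.242, 0.02], [10.7, 0.242, 0.029], [10.75, 0.242, 0.029], [10.8, 0.242, 0.029], [10.85, 0.242, 0.029], [10.9, 0.242, 0.02], [10.95, 0.242, 0.029], [11.0, 0.242, 0.02], [11.05, 0.242, 0.029], [11.1, 0.242, 0.02], [11.15, 0.242, 0.02], [11.2, 0.242, 0.029], [11.25, 0.242, 0.02]]
11.3 [ 0.5627 -0.0036  0.3044] to knob (tool mm) [ 9.000e-01 -2.417e+02 -2.000e-01] tooly [0.068 0.998 0.001] z [ 0.002  0.001 -1.   ] rail coord 0.2417 0.028948482167167444 50.763450264930725 [-0.3  2.   6.9] [-0.15  0.28  0.18  1.47  0.   -0.08]
fit [-0.001   0.0005  0.0258] resid 0.0043 amp 0.0012 x 0.2417
N 12 rows [0, 0, 0, 0, 0, 0, 0, 0, 0, 0, 0, 0] maxth 0.001 resid amp 0.0012 end x 0.2417
  w 3.1599999999999997 resid 0.001 max 0.001
  w 3.36 resid 0.001 max 0.001
N 16 rows [0, 0, 0, 0, 0, 0, 0, 0, 0, 0, 0, 0, 0, 0, 0, 0] maxth 0.001 resid amp 0.0012 end x 0.2417
  w 3.1599999999999997 resid 0.001 max 0.001
  w 3.36 resid 0.001 max 0.001
fit [-0.0011  0.0005  0.0258] resid 0.0043 amp 0.0012 x 0.2417
fit [-0.001   0.0006  0.0258] resid 0.0043 amp 0.0011 x 0.2417
```

The beam is practically still and reads about 0.026, the same constant offset I saw while it was swinging. I'll check the centring in both cameras.

```bash
python3 - <<'E'
from th import *
t,x=rc(); im,d=read_camera("scene"); tp,_=read_camera("top")
e=cv2.Canny((hull(0.0,x)*255).astype(np.uint8),50,150); p=im.copy(); p[e>0]=(0,255,255)
for a in(-.135,.135):
    q=(np.r_[T+(x+a)*U,.036]-C["eye"])@M; print(q[0]/q[2]*f+C["cx"],q[1]/q[2]*f+C["cy"])
cv2.imwrite("pics/o2.png",np.vstack([cv2.resize(z,(760,290)) for z in(p[175:275,210:472],tp[155:255,200:462])]))
E
```

```text
276.7197476396885 238.13839269037467
373.38989100368894 246.82873661183058
```

View pics/o2.png

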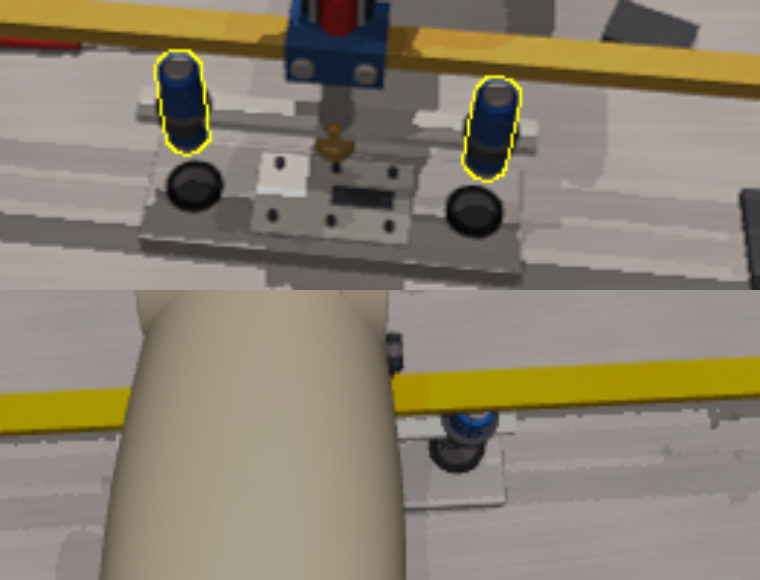

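The level outline at θ=0 fits both posts: (182,102) and (492,128) in the crop. The predicted bore pixels (276.7,238.1) and (373.4,246.8) match the measured ones to about 1 px. I'll hold, release and lift straight up.

{"api": "arm_command", "payload": {"moves": [-1, 0, 0, 0, 0, 0, 0, -1, 0, 0, 0, 0, 0, 0, -1, 0, 0, 0, 0, 0, 0, -1, 0, 0, 0, 0, 0, 0, -1, 0, 0, 0, 0, 0, 0, -1, 0, 0, 0, 0, 0, 0, -1, 0, 0, 0, 0, 0, 0, -1, 0, 0, 0, 0, 0, 0]}}

```text
clock: 12.4
tcp_pos: [0.5627, -0.0036, 0.3044]
orientation: [0.001, 0.034, 0.999, 0.0]
wrist_force: [-1.2, 1.6, 6.9]
finger_gap: 0.0291
grip_force: 50.8
```

{"api": "arm_command", "payload": {"moves": [-1, 0, 0, 0, 0, 0, 0, -1, 0, 0, 0, 0, 0, 0, -1, 0, 0, 0, 0, 0, 0, -1, 0, 0, 0, 0, 0, 0, -1, 0, 0, 0, 0, 0, 0, -1, 0, 0, 0, 0, 0, 0, -1, 0, 0, 0, 0, 0, 0, -1, 0, 0, 0, 0, 0, 0]}}

```text
clock: 13.4
tcp_pos: [0.5627, -0.0036, 0.3044]
orientation: [0.001, 0.034, 0.999, 0.0]
wrist_force: [-1.3, 2.0, 6.4]
finger_gap: 0.0288
grip_force: 50.8
```

{"api": "arm_command", "payload": {"moves": [1, 0, 0, 0, 0, 0, 0, 1, 0, 0, 0, 0, 0, 0, 1, 0, 0, 0, 0, 0, 0, 1, 0, 0, 0, 0, 0, 0, 1, 0, 0, 0, 0, 0, 0, 1, 0, 0, 0, 0, 0, 0]}}

```text
clock: 14.15
tcp_pos: [0.5626, -0.0041, 0.3032]
orientation: [-0.0, 0.034, 0.999, 0.0]
wrist_force: [0.5, -0.7, -0.2]
finger_gap: 0.0854
grip_force: 0.0
```

```bash
python3 th.py 12; python3 pos.py
```

```text
n 0.48183167604492483 48
[[14.15, 0.241, 0.03], [14.2, 0.241, 0.029], [14.25, 0.241, 0.03], [14.3, 0.241, 0.03], [14.35, 0.241, 0.029], [14.4, 0.241, 0.029], [14.45, 0.241, 0.029], [14.5, 0.241, 0.02], [14.55, 0.241, 0.02], [14.6, 0.241, 0.02], [14.65, 0.241, 0.02], [14.7, 0.241, 0.029]]
14.75 [ 0.5627 -0.0041  0.3033] to knob (tool mm) [   0.8 -241.2   -0. ] tooly [0.069 0.998 0.   ] z [ 0.  0. -1.] rail coord 0.2412 0.08535855019239233 0.0 [-1.   0.2 -0.3] [-0.15  0.28  0.18  1.47  0.   -0.08]
```

{"api": "arm_command", "payload": {"moves": [1, 0, 0, -15, 0, 0, 0, 1, 0, 0, -25, 0, 0, 0, 1, 0, 0, -30, 0, 0, 0, 1, 0, 0, -25, 0, 0, 0, 1, 0, 0, -15, 0, 0, 0, 1, 0, 0, 0, 0, 0, 0, 1, 0, 0, 0, 0, 0, 0, 1, 0, 0, 0, 0, 0, 0]}}

```text
clock: 15.75
tcp_pos: [0.5624, -0.0041, 0.4123]
orientation: [-0.001, 0.034, 0.999, 0.0]
wrist_force: [-0.4, 0.0, 0.5]
finger_gap: 0.0854
grip_force: 0.0
```

```bash
python3 - <<'E'
from th import *
for _ in range(12):
    im,d=read_camera("scene"); print(theta(im,d,.2412)[0].round(3),end=" ")
for z in (.235,.238,.2412,.245,.248): print(z,theta(im,d,z)[1].round(3))
print(get_state()["tcp_pos"])
cv2.imwrite("pics/end.png",im)
E
```

```text
0.029 0.029 0.029 0.03 0.029 0.029 0.03 0.03 0.029 0.029 0.029 0.029 0.235 0.424
0.238 0.466
0.2412 0.475
0.245 0.465
0.248 0.421
[ 0.56267817 -0.00413184  0.41331565]
```

View pics/end.png

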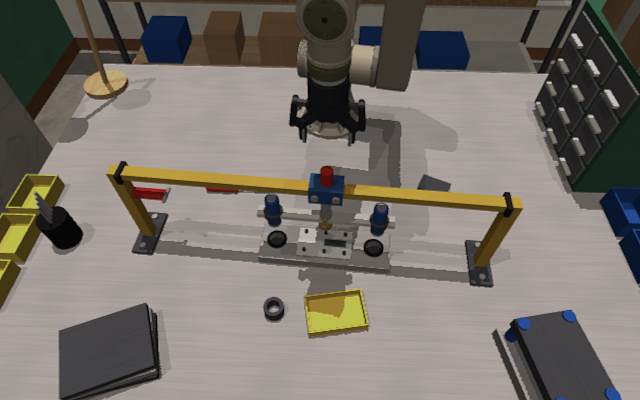

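The gripper is clear of the knob. The posts at (272,207) and (379,218) hang level and still over the bores, and the bystanders haven't moved.

```bash
python3 -c "from workcell import *; print(hand_in())"
```

```text
the job is handed in; nothing more can be done
None
```

The job is handed in: the beam hangs level and still with both posts centred over the die's bores to within about 3 mm by camera, the knob is released and the other things on the bench were left alone; the hand-in returned no verdict.

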